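Lay out the valve-gear set in its pocket tray

TASK

Collect the valve-gear parts from the bench into the teal tray, each upright in the pocket made for it: the rocker arm in the long slot, the tappet in the small round well, the hexagonal nut in the six-sided well and the bored bush over the post in the large round well. Set each part down on the floor of its pocket rather than dropping it, and leave the two look-alikes, the solid round plug and the plain link bar, standing where they are.

Things in the scene. Friction and masses are not known exactly. Their poses are not given: they have to be found in the camera images.
- rocker_mid (a point): Grey steel, loose, on the bench. Point: its centre, half-way up; z up. Rocker arm on its side, 80 mm long (x), 0.34 kg. In the middle a hub block 30 (x) x 34 (y) x 40 high, dark round bore on top; grip it on its flat y faces. Arms 18 wide, 30 high; at -x end a round boss 22 wide, 34 high, at +x end a pad 24 wide, 32 high.
- tappet_mid (a point): Grey steel, loose, on the bench. Point: its centre, half-way up; z up. Tappet: slim solid upright cylinder, diameter 36 mm, height 56 mm, with a groove 10 to 19 mm above its foot. 0.28 kg.
- nut_mid (a point): Grey steel, loose, on the bench. Point: its centre, half-way up; z up. Hexagonal nut with an open bore of about 24 mm: 46 mm across flats, 53 mm across corners, 40 mm high; its x axis is normal to a pair of flats, the other pairs at 60 degrees. 0.38 kg.
- bush_mid (a point): Grey steel, loose, on the bench. Point: its centre, half-way up; z up. Bearing bush: round ring, outer diameter 56 mm, open bore 36 mm right through, 40 mm high. 0.42 kg.
- plug_mid (a point): Grey steel, loose, on the bench. Point: its centre, half-way up; z up. Look-alike of the bush, not part of the set: solid round plug without a bore, diameter 56 mm, 40 mm high. 0.7 kg. Stays where it is.
- link_mid (a point): Grey steel, loose, on the bench. Point: its centre, half-way up; z up. Look-alike of the rocker arm, not part of the set: plain link bar with rounded ends, 80 mm long (x), 26 mm wide, 40 mm high, a dark hole near each end and no hub in the middle. 0.5 kg. Stays where it is.
- slot_floor (a point): Rocker arm's pocket: rectangular slot, 54 (x) by 100 mm (y) inside. Centre of the pocket floor, 8 mm above the bench; z up; light grey rim 4 mm thick, 8 mm above the floor. One of four fixed dark inserts, 88 (x) x 112 (y) mm, side by side 2 x 2 in shuffled order in a teal tray 196 x 244 mm with a 22 mm high edge. 
- well_floor (a point): Tappet's pocket: the small round well (twelve-sided), 56 mm wide inside. Centre of the pocket floor, 8 mm above the bench; z up; light grey rim 4 mm thick, 8 mm above the floor. One of four fixed dark inserts, 88 (x) x 112 (y) mm, side by side 2 x 2 in shuffled order in a teal tray 196 x 244 mm with a 22 mm high edge. 
- hexwell_floor (a point): Nut's pocket: six-sided well, 72 mm across flats inside; the nut fits at any yaw. Centre of the pocket floor, 8 mm above the bench; z up; light grey rim 4 mm thick, 8 mm above the floor. One of four fixed dark inserts, 88 (x) x 112 (y) mm, side by side 2 x 2 in shuffled order in a teal tray 196 x 244 mm with a 22 mm high edge. 
- postwell_floor (a point): Bush's pocket: large round well (twelve-sided), 77 mm wide inside; the bush goes over a post in its centre, 14 mm thick and 19 mm high above the floor. Centre of the pocket floor, 8 mm above the bench; z up; light grey rim 4 mm thick, 8 mm above the floor. One of four fixed dark inserts, 88 (x) x 112 (y) mm, side by side 2 x 2 in shuffled order in a teal tray 196 x 244 mm with a 22 mm high edge. 
Things that resemble listed ones, but are neither listed nor needed, are in the scene too. Leave any green or orange look-alike of the part that bears plug_mid alone. What is shaped like the part that bears hexwell_floor but brown or yellow is not meant.

How it is judged:
At the end, for the whole second after the job is handed in: Rocker arm, tappet, nut and bush each at rest, upright (0.12 rad), in their own pocket: centre within 16 mm of the pocket centre in plan and within 4 mm of its height when standing on the pocket floor; plug and link upright within 3 cm of their start (horizontal distance between rocker_mid and slot_floor below 0.016 m and z of rocker_mid in the frame of slot_floor between 0.016 and 0.024 m and angle between each of rocker_mid, tappet_mid, nut_mid, bush_mid, plug_mid, link_mid's own z axis and vertical below 0.12 rad and linear speed of each of rocker, tappet, nut, bush below 0.02 m/s and horizontal distance between tappet_mid and well_floor below 0.016 m and z of tappet_mid in the frame of well_floor between 0.024 and 0.032 m and horizontal distance between nut_mid and hexwell_floor below 0.016 m and z of nut_mid in the frame of hexwell_floor between 0.016 and 0.024 m and horizontal distance between bush_mid and postwell_floor below 0.016 m and z of bush_mid in the frame of postwell_floor between 0.016 and 0.024 m and distance of each of plug_mid, link_mid from where it was at the start of the episode below 0.03 m); the robot touches nothing.
It fails at once if a part falls into its pocket (faster than 0.6 m/s within 3 cm above the pocket floor) instead of being set down ((horizontal distance between rocker_mid and slot_floor below 0.03 m and z of rocker_mid in the frame of slot_floor below 0.05 m and linear speed of rocker above 0.6 m/s) or (horizontal distance between tappet_mid and well_floor below 0.03 m and z of tappet_mid in the frame of well_floor below 0.058 m and linear speed of tappet above 0.6 m/s) or (horizontal distance between nut_mid and hexwell_floor below 0.03 m and z of nut_mid in the frame of hexwell_floor below 0.05 m and linear speed of nut above 0.6 m/s) or (horizontal distance between bush_mid and postwell_floor below 0.03 m and z of bush_mid in the frame of postwell_floor below 0.05 m and linear speed of bush above 0.6 m/s)).
It fails at once if the plug or the link is moved from its place by more than 3 cm (distance of any of plug_mid, link_mid from where it was at the start of the episode above 0.03 m).
It also fails if it takes over 106 s, if anything falls off the work surface, if the arm or the gripper's body presses on something with over 40 N, if the wrist force passes 120 N, or if a joint passes its speed limit or range.

ROBOT

A 6-joint arm with a two-finger parallel gripper is mounted at the origin on the work surface. World frame = base frame: x ahead of the robot, y to its left, z up, the work surface at z = 0. Lengths are in m, angles in rad, forces in N, time in s.
With the tool pointing down it reaches from about 0.275 to 0.85 m from the base axis. Payload 19 kg.
Tool frame: the origin (TCP) lies at the very end of the fingers, on their centre line; the grasp point (between the pads) lies 19 mm behind it; z points along the fingers, y is the line along which they close (so a half turn about z gives the same grasp; the last joint's range is limited). The gripper opens to 85 mm and grips with 20 to 120 N. Pads are 22 mm wide; open, the fingers measure 114 mm over their backs; the gripper's body (76 mm by 85 mm) begins 54 mm behind the grasp point. The pads swing forward as they close: fully open they stand 13 mm farther back than shut.
Start: joints at [-1.397, 0.15, 1.437, -0, 1.554, -0.134], TCP at [0.174, -0.548, 0.231] pointing down, gripper open.
Joint ranges: [-2.8, 2.8], [-0.68, 2.1], [0.12, 2.68], [-1.39, 4.53], [0.16, 2.79], [-2.81, 2.81]. Speed limits (rad/s): [1.89, 1.89, 2.22, 3.01, 3.01, 3.01].

INTERFACE

Orientations are given as a 3x3 rotation matrix whose columns are the frame's x, y, z axes.
In Python, from workcell import bot, jaws, solver, state, imaging, ticket gives the robot as it stands. Calls block until the motion is done:
- bot.reach(position, orientation): joint-space move of the TCP to a pose.
- bot.line_to(position, ori=None, speed=0.15, until_force=None): straight line of the TCP; ori=None keeps the orientation; speed is the mean speed in m/s. With until_force (N) it stops when the force on the tool has changed by that much, and returns True; else False.
- bot.move_j(angles): joint-space move.
- jaws.let_go() and jaws.close(grasp_force=None): open the fingers fully, or close them until they stop; grasp_force is the grip in N (None keeps the last).
- bot.pause(seconds).
- solver.ik(position, orientation): joint angles nearest the present ones, or None.
- state(): the state.
- imaging.capture(name): name is "scene" or "top" or "wrist"; returns (picture, depth): 384x512x3 uint8, blue, green, red; 384x512 float32, m along the optical axis (not along the pixel's ray), 0 where there is no reading.
- imaging.camera_model(name): a dict with "fx", "fy", "cx", "cy" (pixels), "R" (3x3) and "t" (3): a world point X has camera coordinates R X + t; the wrist camera has in their place "hand_eye" (4x4, takes a point from camera to tool coordinates, whose origin is the TCP and whose axes are the flange's). Camera axes: x right, y down, z forward; pixel columns grow to the right and rows downward; lengths in m; the calibration is good to about 2 mm. A picture is of the moment at which its call begins: read the wrist's pose just before it. camera_model takes no time and is no camera call.
A pose or a line that the arm cannot do raises bot.PlanningError and nothing moves.
- ticket.finish_job(): hands the job in; it is judged then, once.
The state is a dict: "time_s": time; "joint_pos": joint angles; "qvel": joint speeds; "tau": joint torques, N m; "position": TCP position; "tool_rot": TCP orientation; "wrist_force": force on the tool from outside, world axes, zero at the start; "moment": the same for the moment, N m; "gripper_width": finger opening in m; "grasp_force": force on a finger pad.
Only numpy, scipy, OpenCV 4.12 (cv2) and the standard library are available. Lean on these libraries where they do the work, as an engineer would, in place of code of your own. Each camera call takes 0.05 s, during which the arm holds its last target. There are 200 camera calls.

## Working session

There is one attempt and no reset: what is moved stays moved. The work goes in short steps, each a Python script; the robot and the scene stay as the last script left them, time stands still between calls to the robot, and variables do not carry over. Pictures are saved under pics/ and viewed, at most 14 in all, crops included, and the job is handed in when it is done.

```bash
mkdir -p pics; ls
python3 - <<'E'
from workcell import *
import cv2,numpy as np
for n in ("top","scene"):
    p,d=imaging.capture(n); cv2.imwrite(f"pics/{n}0.png",p); np.save(f"{n}0.npy",d)
    m=imaging.camera_model(n); print(n,{k:np.round(v,3).tolist() for k,v in m.items()})
print(imaging.camera_model("wrist")); print(state())
E
```

```text
pics
top {'fx': 478.182, 'fy': 478.182, 'cx': 259.179, 'cy': 193.45, 'R': [[-0.004, -1.0, 0.02], [-0.996, 0.002, -0.085], [0.085, -0.021, -0.996]], 't': [-0.029, 0.453, 1.359]}
scene {'fx': 377.739, 'fy': 377.739, 'cx': 256.009, 'cy': 189.226, 'R': [[0.574, 0.819, 0.015], [0.532, -0.358, -0.767], [-0.623, 0.448, -0.641]], 't': [-0.242, -0.191, 1.298]}
{'fx': 264.6891413270947, 'fy': 264.6891413270947, 'cx': 254.2139700243796, 'cy': 190.6685152476704, 'hand_eye': array([[-1.30376627e-03, -9.48608158e-01, -3.16450410e-01,
         8.16617790e-02],
       [ 9.99997484e-01, -6.59049594e-04, -2.14435862e-03,
         1.21863464e-03],
       [ 1.82559957e-03, -3.16452409e-01,  9.48606631e-01,
        -1.42391330e-01],
       [ 0.00000000e+00,  0.00000000e+00,  0.00000000e+00,
         1.00000000e+00]])}
{'time_s': 0.1, 'joint_pos': array([-1.39700180e+00,  1.50915002e-01,  1.43796854e+00,  1.94846987e-06,
        1.55377057e+00, -1.33982180e-01]), 'qvel': array([-0.00021649, -0.00154839, -0.00038257,  0.00129705, -0.00101576,
       -0.00040601]), 'tau': array([ 5.92975164e-03, -7.14381266e+01, -5.71794748e+01, -1.11204724e-04,
        7.09234388e-03,  1.75247055e-05]), 'position': array([ 0.1741442 , -0.54776598,  0.230747  ]), 'tool_rot': array([[ 9.53009475e-01,  3.02940437e-01, -1.81630506e-04],
       [ 3.02940457e-01, -9.53008912e-01,  1.04581059e-03],
       [ 1.43722826e-04, -1.05169063e-03, -9.99999437e-01]]), 'wrist_force': array([-0.66267228,  0.73476451,  0.04884674]), 'moment': array([-0.00277625,  0.00394848, -0.0113738 ]), 'grasp_force': 0.0, 'gripper_width': 0.08565459467450694}
```

Run:
```python
import cv2
p=cv2.imread("pics/top0.png"); cv2.imwrite("pics/top0b.png",cv2.resize(p,(800,600),interpolation=cv2.INTER_CUBIC))
```

```text
(no output)
```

View pics/top0b.png

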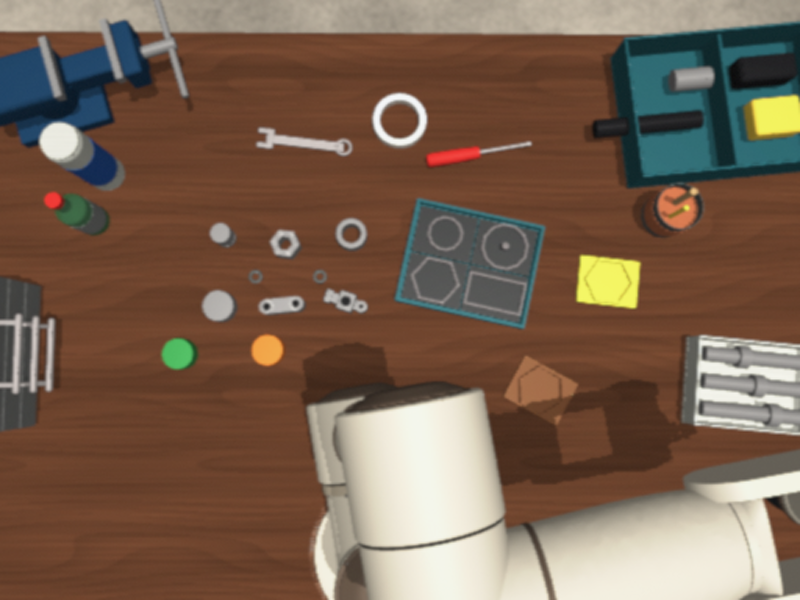

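View pics/scene0.png

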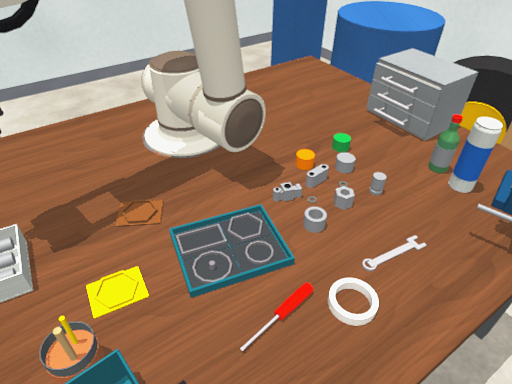

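The top view (800x600 scale) shows these candidates, which I pick by shape and colour:
- **Parts:** tappet (221,235), nut (285,243), bush with open bore (351,234), rocker with hub (346,301).
- **Look-alikes to leave:** solid plug (218,305), plain link (281,305), and the green (178,354) and orange (267,350) discs. The white ring at (399,120) and the small washers at (255,277) and (320,277) are not needed either.
- **Pockets in the teal tray:** well (445,233), postwell (505,246), hexwell (436,280), slot (497,293). The yellow (608,282) and brown (540,388) hex pads are decoys.

```bash
cat > meas.py <<'E'
import cv2,numpy as np
def cloud(d,m):
    v,u=np.mgrid[:d.shape[0],:d.shape[1]]
    c=np.stack([(u-m["cx"])/m["fx"]*d,(v-m["cy"])/m["fy"]*d,d],-1)
    return (c-m["t"])@m["R"]          # X=R^T(c-t)
def ortho(p,m,z,x0,x1,y0,y1,s=1000):
    "rectified picture of the plane z: column=(y1-y)*s, row=(x1-x)*s"
    W=np.array([[x1,y1],[x1,y0],[x0,y0],[x0,y1]])
    c=np.c_[W,np.full(4,z)]@m["R"].T+m["t"]
    src=c[:,:2]/c[:,2:]*[m["fx"],m["fy"]]+[m["cx"],m["cy"]]
    w,h=int((y1-y0)*s),int((x1-x0)*s)
    H=cv2.getPerspectiveTransform(src.astype(np.float32),np.float32([[0,0],[w,0],[w,h],[0,h]]))
    return cv2.warpPerspective(p,H,(w,h),flags=cv2.INTER_CUBIC)
E
python3 - <<'E'
from workcell import *
from meas import *
p=cv2.imread("pics/top0.png");d=np.load("top0.npy");m=imaging.camera_model("top")
X=cloud(d,m)
print("bench z",np.median(X[170:180,180:200,2][d[170:180,180:200]>0]))
for nm,(u,v) in dict(tappet=(221,235),nut=(285,243),bush=(351,234),plug=(218,305),link=(281,305),rocker=(346,301)).items():
    u,v=int(u/1.5625),int(v/1.5625); r=17
    S=X[v-r:v+r,u-r:u+r].reshape(-1,3); z=S[:,2]; zt=np.percentile(z[z>.025],80); T=S[(z>zt-.008)&(z<zt+.02)]
    print(nm,len(T),"ztop %.3f"%zt,"mean",T.mean(0)[:2].round(4),"mid",((T.max(0)+T.min(0))/2)[:2].round(4),"ext",np.ptp(T,0)[:2].round(3),
      "rect",np.round(cv2.minAreaRect((T[:,:2]*1000).astype(np.float32))[2],1))
hsv=cv2.cvtColor(p,cv2.COLOR_BGR2HSV); t=((hsv[...,0]>82)&(hsv[...,0]<105)&(hsv[...,1]>110)).astype(np.uint8); t[:,:250]=0;t[:,355:]=0;t[:120]=0;t[215:]=0
P=X[t>0]; print("tray",cv2.minAreaRect((P[:,:2]*1000).astype(np.float32)),"z",np.percentile(P[:,2],[10,50,90]).round(4))
x=X[150,285];print(x)
c=X[int(301/1.5625),int(346/1.5625)];print(c)
a=ortho(p,m,.04,c[0]-.06,c[0]+.14,c[1]-.06,c[1]+.29,2200)
c2=P.mean(0); b=ortho(p,m,.016,c2[0]-.13,c2[0]+.13,c2[1]-.15,c2[1]+.15,1000)
print("ortho b origin",c2+[.13,.15,0],"a origin",c[0]+.14,c[1]+.29)
cv2.imwrite("pics/a.png",a);cv2.imwrite("pics/b.png",cv2.resize(b,None,fx=2,fy=2)); print(a.shape,b.shape)
E
```

```text
bench z -0.0008296123681807675
tappet 125 ztop 0.058 mean [0.5767 0.303 ] mid [0.5763 0.3028] ext [0.035 0.035] rect 19.0
nut 175 ztop 0.041 mean [0.5603 0.1893] mid [0.5608 0.1896] ext [0.049 0.051] rect 49.5
bush 170 ztop 0.042 mean [0.5792 0.0678] mid [0.579  0.0687] ext [0.053 0.055] rect 43.3
plug 304 ztop 0.041 mean [0.4467 0.3082] mid [0.446  0.3085] ext [0.054 0.055] rect 78.3
link 236 ztop 0.042 mean [0.4476 0.1945] mid [0.4472 0.1942] ext [0.029 0.08 ] rect 5.6
rocker 184 ztop 0.040 mean [0.4535 0.0749] mid [0.4545 0.0783] ext [0.038 0.074] rect 71.1
tray ((467.02154541015625, -137.31954956054688), (239.31573486328125, 314.74371337890625), 77.42054748535156) z [0.0076 0.0199 0.0248]
[ 0.58123505 -0.10687791  0.00967304]
[0.45536527 0.07815134 0.03999794]
ortho b origin [0.66703439 0.00147233 0.02763314] a origin 0.5953652653295296 0.36815134020966733
(440, 770, 3) (260, 300, 3)
```

View pics/a.png

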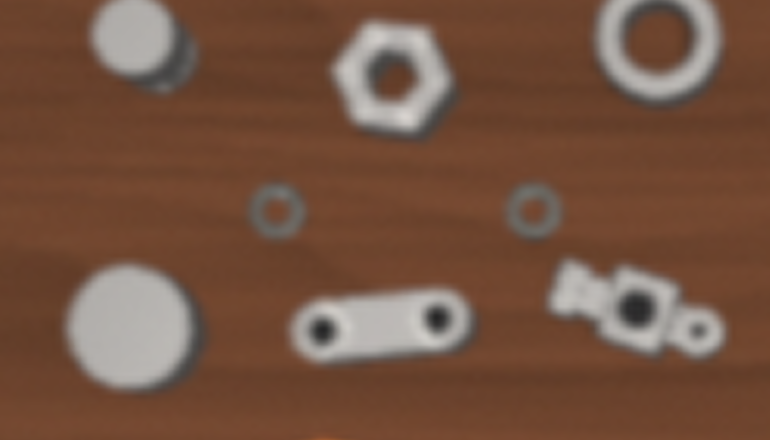

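View pics/b.png

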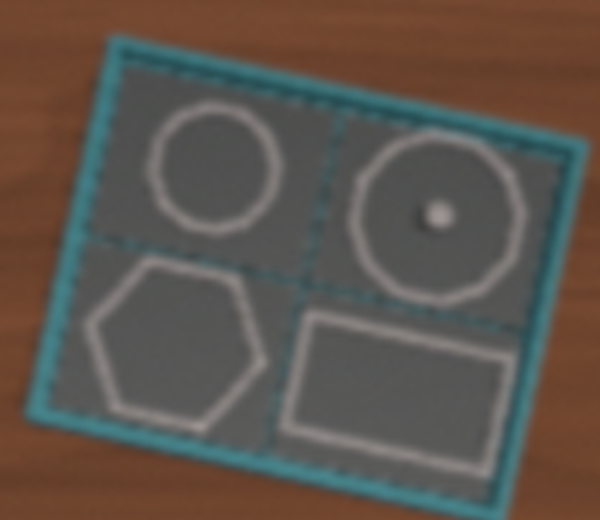

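Crop a (parts) confirms the choice: tappet (133,37), nut with bore (393,77), bush ring (657,40), and rocker hub at (637,310) with its boss end at the right. The plug is at (130,328) and the link at (380,325); both stay put. Crop b (tray) gives well (215,168), postwell with post (438,218), hexwell (175,343) and slot (399,394), with tray yaw about -0.22 rad.

```bash
cat > job.py <<'E'
from workcell import *
import numpy as np
FLOOR=.008
def R(a): c,s=np.cos(a),np.sin(a); return np.array([[-s,c,0],[c,s,0],[0,0,-1.]])
def pick(xy,a,h,w):
    "h: TCP above the part's foot, w: expected width"
    jaws.let_go(); bot.reach([*xy,.16],R(a)); bot.line_to([*xy,h+.03],speed=.2)
    if bot.line_to([*xy,h],speed=.08,until_force=15): print("touched on the way down",state()["position"])
    jaws.close(50); s=state(); print("t %.1f width %.4f grip %.0f z %.4f"%(s["time_s"],s["gripper_width"],s["grasp_force"],s["position"][2]))
    if abs(s["gripper_width"]-w)>.006: raise SystemExit("bad grip")
    bot.line_to([*xy,h+.12],speed=.15)
def place(xy,a,h,release=True):
    bot.reach([*xy,h+.12],R(a)); bot.line_to([*xy,FLOOR+h+.012],speed=.15)
    s=state(); print("held width %.4f"%s["gripper_width"])
    hit=bot.line_to([*xy,FLOOR+h-.004],speed=.02,until_force=8)
    s=state(); print("contact",hit,"foot above floor %.4f"%(s["position"][2]-h-FLOOR),"at",s["position"].round(4))
    if hit and s["position"][2]-h-FLOOR>.005: raise SystemExit("high contact")
    jaws.let_go(); bot.line_to([*xy,.16],speed=.2); print("t %.1f"%state()["time_s"])
E
python3 - <<'E'
from job import *
pick((.4545,.0786),-.337,.013,.034)
place((.470,-.198),-.222,.013)
E
```

```text
t 4.6 width 0.0333 grip 50 z 0.0134
held width 0.0335
contact True foot above floor 0.0004 at [ 0.47   -0.198   0.0214]
t 9.4
```

Run:
```python
from job import *
pick((.5604,.1895),.91,.013,.046)
place((.4955,-.0860),1.349,.013)
pick((.5765,.3030),.5,.023,.036)
place((.5830,-.1060),1.349,.023)
pick((.579,.0685),.9,.013,.056)
place((.5580,-.2175),1.349,.013)
bot.reach([.45,.0,.3],R(0))
from meas import *
p,d=imaging.capture("top"); m=imaging.camera_model("top")
cv2.imwrite("pics/t1.png",cv2.resize(ortho(p,m,.048,.40,.65,-.28,.36,1000),None,fx=1.25,fy=1.25))
X=cloud(d,m)
for n,q,h in (("rocker",(.470,-.198),.048),("nut",(.4955,-.086),.048),("tappet",(.583,-.106),.064),("bush",(.558,-.2175),.048),("plug",(.446,.3085),.04),("link",(.4472,.1942),.04)):
    S=X[np.hypot(X[...,0]-q[0],X[...,1]-q[1])<.045]; z=S[:,2]; T=S[(z>h-.008)&(z<h+.015)]
    print(n,len(T),((T.max(0)+T.min(0))/2-[*q,h]).round(4)[:2],"ztop %.4f expected %.3f"%(np.median(T[:,2]),h))
```

```text
t 12.8 width 0.0452 grip 52 z 0.0136
held width 0.0451
contact True foot above floor 0.0006 at [ 0.4955 -0.086   0.0216]
t 17.6
t 21.0 width 0.0344 grip 50 z 0.0236
held width 0.0347
contact True foot above floor 0.0006 at [ 0.5831 -0.106   0.0316]
t 26.2
t 28.9 width 0.0547 grip 52 z 0.0140
held width 0.0544
contact True foot above floor 0.0011 at [ 0.558  -0.2175  0.0221]
t 33.6
rocker 172 [-0.0015  0.0018] ztop 0.0461 expected 0.048Traceback (most recent call last):
  File "<stdin>", line 15, in <module>
    return umr_maximum(a, axis, None, out, keepdims, initial, where)
ValueError: zero-size array to reduction operation maximum which has no identity
```

Run:
```python
from job import *
bot.move_j([-1.397,.15,1.437,0,1.554,-.134])
from meas import *
p,d=imaging.capture("top"); m=imaging.camera_model("top")
cv2.imwrite("pics/t2.png",cv2.resize(ortho(p,m,.048,.40,.65,-.28,.36,1000),None,fx=1.25,fy=1.25))
X=cloud(d,m)
for n,q,h in (("rocker",(.470,-.198),.048),("nut",(.4955,-.086),.048),("tappet",(.583,-.106),.064),("bush",(.558,-.2175),.048),("plug",(.446,.3085),.04),("link",(.4472,.1942),.04)):
    S=X[np.hypot(X[...,0]-q[0],X[...,1]-q[1])<.045]; z=S[:,2]; T=S[(z>h-.008)&(z<h+.015)]
    print(n,len(T),((T.max(0)+T.min(0))/2-[*q,h]).round(4)[:2] if len(T) else "","ztop %.4f expected %.3f"%(np.median(T[:,2]),h))
```

```text
rocker 180 [-0.0013  0.0018] ztop 0.0458 expected 0.048
nut 172 [-0.0009 -0.0019] ztop 0.0473 expected 0.048
tappet 126 [-0.0022 -0.0013] ztop 0.0628 expected 0.064
bush 186 [-0.0017 -0.0004] ztop 0.0473 expected 0.048
plug 310 [ 0.0001 -0.0001] ztop 0.0392 expected 0.040
link 246 [-0.0002 -0.0001] ztop 0.0393 expected 0.040
```

View pics/t2.png

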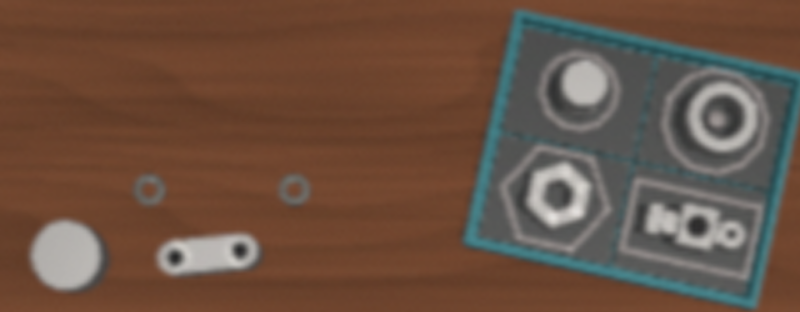

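The picture shows tappet (583,85), bush over its post (720,118), nut (558,195) and rocker (697,226), each standing in its own pocket. The plug (67,255) and link (208,253) have not moved.

```bash
python3 -c "
from workcell import *
print(ticket.finish_job())"
```

```text
the job is handed in; nothing more can be done
None
```

The job is handed in: my last top-camera check showed all four parts upright in their own pockets, within about 3 mm of centre, with the plug and link unmoved; the hand-in returned no verdict.

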